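Load the board test rack with the supply stopped

ROBOT

A 6-joint arm with a two-finger parallel gripper is mounted at the origin on the work surface. World frame = base frame: x ahead of the robot, y to its left, z up, the work surface at z = 0. Lengths are in mm, angles in rad, forces in N, time in s.
With the tool pointing down it reaches from about 300 to 875 mm from the base axis. Payload 4.2 kg.
Tool frame: the origin (TCP) lies between the finger pads; the fingertips stand 22 mm ahead of it and the grasp point (between the pads) lies 3 mm ahead of it; z points along the fingers, y is the line along which they close (so a half turn about z gives the same grasp; the last joint's range is limited). The gripper opens to 85 mm and grips with 20 to 120 N. Pads are 22 mm wide; open, the fingers measure 114 mm over their backs; the gripper's body (76 mm by 85 mm) begins 54 mm behind the grasp point. The pads swing forward as they close: fully open they stand 13 mm farther back than shut.
Start: joints at [1.158, 0.32, 1.565, -0, 1.257, -0.02], TCP at [220.099, 531.221, 253.338] pointing down, gripper open.
Joint ranges: [-3.11, 3.11], [-0.84, 2.01], [0.21, 2.61], [-1.34, 4.49], [0.05, 2.63], [-2.56, 2.56]. Speed limits (rad/s): [2.57, 2.57, 3.14, 3.14, 3.14, 3.14].

INTERFACE

Orientations are given as a rotation vector (axis times angle).
In Python, from cell import bot gives the robot as it stands. The module is installed in compiled form; this text tells all that it offers.
- The arm moves only by the tool move_arm, never from a script. Its argument "deltas" is a list of rows, each a list of 7 numbers: the turn, a rotation vector about the tool's x, y, z in degrees, then the shift along the tool's x, y, z in cm, then the finger opening in cm, from 0 to 8.54. A call has exactly 5 rows; each row is the pose to reach, as a shift and turn from the pose commanded when the call began, along the tool's axes at that moment; what a row does not reach only later rows make up. A row lasts 1/10 s, in which the tool goes at most 50 mm and 8.59 degrees, less where a joint would pass 70% of its speed; a pose out of reach is approached as far as the arm can. A call with a gripper value outside its range is refused whole. The fingers move at their own pace and stop on an object; "squeeze" is the grip in N (left out, the last holds). Time passes only in rows, so rows that repeat a pose let the fingers close, or fill a call up. It gives the time, the measured TCP pose, the force, the opening and the grip force at its end, in the units of the state.
- bot.get_state(): the state, without advancing time (a new reading comes with each control period).
- bot.capture(name): name is "scene" or "top"; returns a dict with "img" (420x560x3 uint8, red, green, blue), "depth" (420x560 float32, mm along the optical axis (not along the pixel's ray), 0 where there is no reading), "fx", "fy", "cx", "cy" (pixels), "rvec" (rotation vector, rad) and "tvec" (3), from world to camera coordinates, as OpenCV has them. Camera axes: x right, y down, z forward; pixel columns grow to the right and rows downward; lengths in mm; the calibration is good to about 2 mm. A picture is of the moment at which its call begins.
- bot.close_job(): hands the job in; it is judged then, once.
The state is a dict: "time": time; "qpos": joint angles; "qd": joint speeds; "joint_efforts": joint torques, N m; "tool_pos": TCP position; "ee_rot": TCP orientation; "contact_force": force on the tool from outside, world axes, zero at the start; "torque": the same for the moment, N m; "grip_width": opening from 0.0 (shut) to 1.0 (fully open); "gripper_force": force on a finger pad.
Only numpy, scipy, OpenCV 4.12 (cv2) and the standard library are available. Lean on these libraries where they do the work, as an engineer would, in place of code of your own. Each camera call takes 0.05 s, during which the arm holds its last target. There are 200 camera calls.

TASK

Before any board goes into the rack, press the red mushroom stop down until it latches and stays down. Then slide every board on the bench into the rack slot of its own colour, lying flat and pushed fully home against the back with its pull tab standing out at the front, and with the stop still latched. When all are in, turn the stop's head clockwise so that it springs up again, let go of it, and do not disturb the other things on the bench.

Things in the scene. Friction and masses are not known exactly. Their poses are not given: they have to be found in the camera images.
- stop_press (a joint): How far the red mushroom stop on the supply unit is pressed in, m: 0 up, 0.010 fully down. A spring pushes it up (about 2 N at the top, 4 to 6 N to go through to the bottom). Pressed to beyond about 8.5 mm it latches by itself and then rests at 7 to 8 mm when let go. Pulling does not free it; turning the head does.
- stop_head (a joint): Turn of the stop's red head, rad: 0 at rest, grows clockwise seen from above, end stop at 1.0. Beyond about 0.75 it unlatches and the stop springs up as soon as nothing holds it down; a light spring (under 0.1 N m) then turns the head back to 0 within a second.
- stop_top (a point): Centre of the top face of the stop's round red head, on its axis; z up. The head is 40 mm across and 20 mm thick, its underside 24 mm above the unit's flat top when up (14 mm above a 28 mm wide, 10 mm high grey collar under it). The point goes down with it.
- supply_unit: The black supply unit that carries the stop, fixed to the bench: 90 x 110 x 45 mm (x, y, z), yellow square on top round the stop. Origin at the centre of its underside; the stop's axis stands over it.
- rack: Open metal rack, fixed; origin under its centre, x points into it: open mouth at x = -45 mm, back stops at +45. 82 mm wide, 96 high, base plate 100 x 82 x 8. Four pairs of coloured rails, open between: ledge tops at 24 (red), 42 (yellow), 60 (blue), 78 mm (white); 64 mm between side guides; 15 mm free height above each ledge. Stripes on the back show the colours too.
- slot_red (a point): Where the centre of the red board lies when it is fully home in the red (lowest) slot, its far edge against the back stops, only its pull tab standing out of the mouth. Axes as the rack's: x points into the rack, z up.
- slot_yellow (a point): Where the centre of the yellow board lies when it is fully home in the yellow (second) slot, its far edge against the back stops, only its pull tab standing out of the mouth. Axes as the rack's: x points into the rack, z up.
- slot_blue (a point): Where the centre of the blue board lies when it is fully home in the blue (third) slot, its far edge against the back stops, only its pull tab standing out of the mouth. Axes as the rack's: x points into the rack, z up.
- slot_white (a point): Where the centre of the white board lies when it is fully home in the white (top) slot, its far edge against the back stops, only its pull tab standing out of the mouth. Axes as the rack's: x points into the rack, z up.
- board_red_mid (a point): Centre of the plate of the red board: a flat red carrier 90 x 56 x 6 mm (x, y, z) with a green circuit board and chips on it, 50 to 100 g in all, z up, with a red pull tab at its -x end, so x points away from the tab. It starts flat on the bench. It may be absent.
- board_red_tab (a point): Centre of the red board's pull tab, a block 30 x 24 x 13 mm (x, y, z), 60 mm from the plate's centre towards -x and 3.5 mm above it; its underside is level with the plate's. Axes as the board's. Absent if the board is.
- board_yellow_mid (a point): Centre of the plate of the yellow board: a flat yellow carrier 90 x 56 x 6 mm (x, y, z) with a green circuit board and chips on it, 50 to 100 g in all, z up, with a yellow pull tab at its -x end, so x points away from the tab. It starts flat on the bench. It may be absent.
- board_yellow_tab (a point): Centre of the yellow board's pull tab, a block 30 x 24 x 13 mm (x, y, z), 60 mm from the plate's centre towards -x and 3.5 mm above it; its underside is level with the plate's. Axes as the board's. Absent if the board is.
- board_blue_mid (a point): Centre of the plate of the blue board: a flat blue carrier 90 x 56 x 6 mm (x, y, z) with a green circuit board and chips on it, 50 to 100 g in all, z up, with a blue pull tab at its -x end, so x points away from the tab. It starts flat on the bench. It may be absent.
- board_blue_tab (a point): Centre of the blue board's pull tab, a block 30 x 24 x 13 mm (x, y, z), 60 mm from the plate's centre towards -x and 3.5 mm above it; its underside is level with the plate's. Axes as the board's. Absent if the board is.
- board_white_mid (a point): Centre of the plate of the white board: a flat white carrier 90 x 56 x 6 mm (x, y, z) with a green circuit board and chips on it, 50 to 100 g in all, z up, with a white pull tab at its -x end, so x points away from the tab. It starts flat on the bench. It may be absent.
- board_white_tab (a point): Centre of the white board's pull tab, a block 30 x 24 x 13 mm (x, y, z), 60 mm from the plate's centre towards -x and 3.5 mm above it; its underside is level with the plate's. Axes as the board's. Absent if the board is.
- solder_spool: Bystander: orange solder spool, 48 mm across, 36 mm high, standing; origin at the centre of its underside.
- flux_bottle: Bystander: white bottle with a red cap, 48 mm across, 110 mm high; origin at the centre of its underside.
- phone: Bystander: black phone lying flat, 75 x 150 x 10 mm; origin at the centre of its underside.
There are look-alikes about, which are no part of the job. What is shaped like the part that bears board_yellow_mid but orange, pink or purple is not meant.

How it is judged (in metres and radians):
On the way, in this order (a step that is already met when the one before it is completed fails the run):
1. the stop is pressed and latched, while every board is still out of the rack (value of joint stop_press above 0.006 m and distance between each of board_red_mid, board_yellow_mid, board_blue_mid, board_white_mid and rack above 0.11 m), for 0.3 s.
2. every board is fully home in the slot of its colour while the stop is still latched (value of joint stop_press above 0.006 m and x of board_red_mid in the frame of slot_red between -0.007 and 0.006 m and z of board_red_mid in the frame of slot_red between -0.005 and 0.006 m and y of board_red_mid in the frame of slot_red between -0.007 and 0.007 m and angle between the x axis of board_red_mid and the x axis of slot_red, either way round below 0.12 rad and angle between each of board_red_mid, board_yellow_mid, board_blue_mid, board_white_mid's own z axis and vertical below 0.12 rad and x of board_red_tab in the frame of slot_red below -0.03 m and x of board_yellow_mid in the frame of slot_yellow between -0.007 and 0.006 m and z of board_yellow_mid in the frame of slot_yellow between -0.005 and 0.006 m and y of board_yellow_mid in the frame of slot_yellow between -0.007 and 0.007 m and angle between the x axis of board_yellow_mid and the x axis of slot_yellow, either way round below 0.12 rad and x of board_yellow_tab in the frame of slot_yellow below -0.03 m and x of board_blue_mid in the frame of slot_blue between -0.007 and 0.006 m and z of board_blue_mid in the frame of slot_blue between -0.005 and 0.006 m and y of board_blue_mid in the frame of slot_blue between -0.007 and 0.007 m and angle between the x axis of board_blue_mid and the x axis of slot_blue, either way round below 0.12 rad and x of board_blue_tab in the frame of slot_blue below -0.03 m and x of board_white_mid in the frame of slot_white between -0.007 and 0.006 m and z of board_white_mid in the frame of slot_white between -0.005 and 0.006 m and y of board_white_mid in the frame of slot_white between -0.007 and 0.007 m and angle between the x axis of board_white_mid and the x axis of slot_white, either way round below 0.12 rad and x of board_white_tab in the frame of slot_white below -0.03 m), for 0.3 s.
3. the stop has been turned and has sprung up (value of joint stop_press below 0.002 m), for 0.2 s.
At the end, for the whole second after the job is handed in: Every board present lies at rest in the slot of its own colour, tab outwards, within 7 mm of fully home and level within 0.12 rad; the stop is up (pressed less than 2 mm) and its head has turned back to within 0.15 rad of rest (x of board_red_mid in the frame of slot_red between -0.007 and 0.006 m and z of board_red_mid in the frame of slot_red between -0.005 and 0.006 m and y of board_red_mid in the frame of slot_red between -0.007 and 0.007 m and angle between the x axis of board_red_mid and the x axis of slot_red, either way round below 0.12 rad and angle between each of board_red_mid, board_yellow_mid, board_blue_mid, board_white_mid's own z axis and vertical below 0.12 rad and x of board_red_tab in the frame of slot_red below -0.03 m and x of board_yellow_mid in the frame of slot_yellow between -0.007 and 0.006 m and z of board_yellow_mid in the frame of slot_yellow between -0.005 and 0.006 m and y of board_yellow_mid in the frame of slot_yellow between -0.007 and 0.007 m and angle between the x axis of board_yellow_mid and the x axis of slot_yellow, either way round below 0.12 rad and x of board_yellow_tab in the frame of slot_yellow below -0.03 m and x of board_blue_mid in the frame of slot_blue between -0.007 and 0.006 m and z of board_blue_mid in the frame of slot_blue between -0.005 and 0.006 m and y of board_blue_mid in the frame of slot_blue between -0.007 and 0.007 m and angle between the x axis of board_blue_mid and the x axis of slot_blue, either way round below 0.12 rad and x of board_blue_tab in the frame of slot_blue below -0.03 m and x of board_white_mid in the frame of slot_white between -0.007 and 0.006 m and z of board_white_mid in the frame of slot_white between -0.005 and 0.006 m and y of board_white_mid in the frame of slot_white between -0.007 and 0.007 m and angle between the x axis of board_white_mid and the x axis of slot_white, either way round below 0.12 rad and x of board_white_tab in the frame of slot_white below -0.03 m and value of joint stop_press below 0.002 m and value of joint stop_head below 0.15 rad and linear speed of each of board_red, board_yellow, board_blue, board_white below 0.02 m/s); the robot touches nothing.
It fails at once if the solder spool is moved by more than 30 mm or tipped (distance of solder_spool from where it was at the start of the episode above 0.03 m or angle between solder_spool's own z axis and vertical above 0.5 rad).
It fails at once if the flux bottle is moved by more than 30 mm or tipped (distance of flux_bottle from where it was at the start of the episode above 0.03 m or angle between flux_bottle's own z axis and vertical above 0.5 rad).
It fails at once if the phone is moved by more than 30 mm or tipped (distance of phone from where it was at the start of the episode above 0.03 m or angle between phone's own z axis and vertical above 0.5 rad).
Of board_red, board_yellow, board_blue, board_white only 3 to 4 are there at a start; the rules pass over those that are not, and their reading is None.
At some moment in a run one of board_red, board_yellow, board_blue, board_white may be knocked a few centimetres aside while the robot is not near it.
It also fails if it takes over 208 s, if anything falls off the work surface, if the arm or the gripper's body presses on something with over 40 N, if the wrist force passes 120 N, or if a joint passes its speed limit or range.

## Working session

There is one attempt and no reset: what is moved stays moved. The work goes in short steps, Python scripts to look and compute and a tool call to move; the robot and the scene stay as the last step left them, time stands still between calls to the robot, and variables do not carry over. Pictures are saved under pics/ and viewed, at most 14 in all, crops included, and the job is handed in when it is done.

Besides the shell and the picture viewer there is one more tool, called after "Call:" in YAML: its name, and indented under it one key for each argument. move_arm: Moves the arm, as the interface text tells. Its arguments: {"type":"object","properties":{"deltas":{"type":"array","items":{"type":"array","items":{"type":"number"}}},"squeeze":{"type":"number"}},"required":["deltas"]}

```bash
mkdir -p pics
cat > h.py <<'E'
import numpy as np, cv2, pickle
from cell import bot
from scipy.spatial.transform import Rotation as R
def cap(n,save):
    c=bot.capture(n); pickle.dump(c,open(save+'.pkl','wb'))
    cv2.imwrite('pics/'+save+'.png',cv2.resize(c['img'][:,:,::-1],(784,588),interpolation=cv2.INTER_CUBIC)); return c
def load(s): return pickle.load(open(s+'.pkl','rb'))
def p3(c,u,v,z=None):
    """pixel->world; by depth, or on plane z"""
    Rm=cv2.Rodrigues(np.array(c['rvec'],float))[0]; t=np.array(c['tvec'],float).ravel()
    ray=np.array([(u-c['cx'])/c['fx'],(v-c['cy'])/c['fy'],1.])
    o=-Rm.T@t; d=Rm.T@ray
    if z is None: s=c['depth'][int(round(v)),int(round(u))]
    else: s=(z-o[2])/d[2]
    return o+s*d
def cloud(c):
    Rm=cv2.Rodrigues(np.array(c['rvec'],float))[0]; t=np.array(c['tvec'],float).ravel()
    v,u=np.mgrid[0:420,0:560]; D=c['depth']
    P=np.stack([(u-c['cx'])/c['fx']*D,(v-c['cy'])/c['fy']*D,D],-1)
    return (P-t)@Rm
def st():
    s=bot.get_state(); print({k:np.round(s[k],3).tolist() for k in ('time','qpos','tool_pos','ee_rot','contact_force','grip_width','gripper_force')}); return s
def rel(pos,rot=None):
    """delta from current tool pose in cm/deg, tool axes"""
    s=bot.get_state(); Rt=R.from_rotvec(s['ee_rot']); print('shift cm',np.round(Rt.inv().apply(np.array(pos)-s['tool_pos'])/10,2), 'Rt',np.round(Rt.as_matrix(),3).tolist())
E
python3 -c "
from h import *
st();cap('scene','s0');c=cap('top','t0');print(p3(c,280,210),c['fx'])"
```

```text
{'time': 0.0, 'qpos': [1.158, 0.32, 1.566, 0.0, 1.257, -0.02], 'tool_pos': [219.899, 530.799, 252.457], 'ee_rot': [-0.613, -3.081, 0.003], 'contact_force': [0.654, 0.117, -0.282], 'grip_width': 1.002, 'gripper_force': 0.0}
[621.46968774 -63.02411739   1.73809357] 503.1942235807985
```

View pics/s0.png

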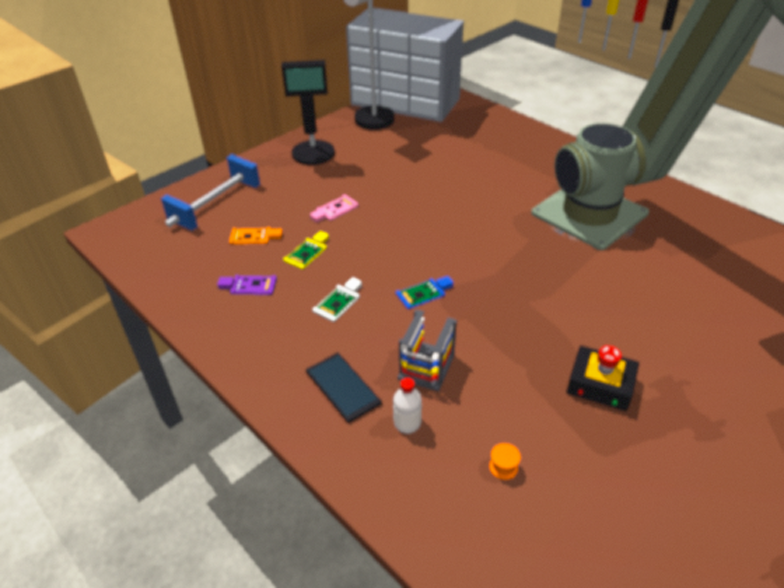

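View pics/t0.png

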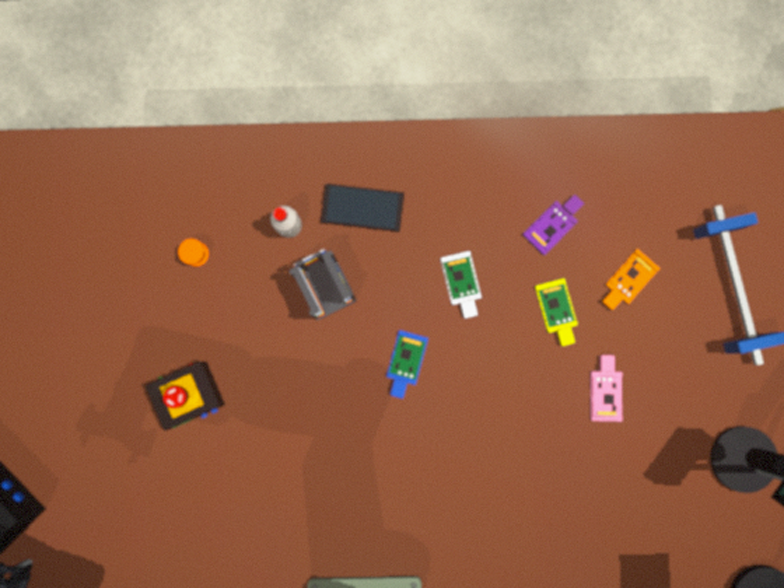

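The boards present are blue (405,360), white (461,280) and yellow (557,308), in the enlarged top view. The look-alikes purple (552,225), orange (631,278) and pink (606,390) are not part of the job. I see no red board. The rack is at (322,283) with its mouth towards the lower right, and the stop is at (175,397).

```bash
cat >> h.py <<'E'
HUE={'red':[(0,8),(172,180)],'yellow':[(24,35)],'blue':[(104,125)]}
def board(c,col,near=None):
    """pose of board from top image: plate mid, tab, yaw; colour mask projected on z=6 (plate) / 13 (tab)"""
    P=cloud(c); h=cv2.cvtColor(c['img'],cv2.COLOR_RGB2HSV); H,S,V=[h[...,i].astype(int) for i in range(3)]
    if col=='white': m=(S<60)&(V>130)
    else: m=np.any([(H>=a)&(H<=b) for a,b in HUE[col]],0)&(S>120)&(V>80)
    m&=(P[...,2]<25)&(P[...,2]>-5)&(c['depth']>0)&(P[...,0]>250)&(P[...,0]<760)
    m|=(H>40)&(H<95)&(S>70)&(P[...,2]<25)&(P[...,0]>250)
    m=cv2.morphologyEx(m.astype(np.uint8),cv2.MORPH_CLOSE,np.ones((3,3)))
    n,l,s,_=cv2.connectedComponentsWithStats(m)
    out=[]
    for i in range(1,n):
        if s[i,4]<150: continue
        v,u=np.nonzero(l==i)
        comp=h[v,u].astype(int)
        f=np.mean((comp[:,1]<60)&(comp[:,2]>130)) if col=='white' else np.mean(np.any([(comp[:,0]>=a)&(comp[:,0]<=b) for a,b in HUE[col]],0)&(comp[:,1]>120))
        q=np.array([p3(c,a,b,7)[:2] for a,b in zip(u,v)])
        (ctr,sz,ang)=cv2.minAreaRect(q.astype(np.float32))
        if f<.2 or not(90<max(sz)<150 and 40<min(sz)<75): continue
        mean=q.mean(0); best=None
        a=np.radians(ang); ax=np.array([np.cos(a),np.sin(a)])
        if sz[0]<sz[1]: ax=np.array([-ax[1],ax[0]])
        # plate is wider: mean shifted to plate end from rect centre
        if (mean-ctr)@ax<0: ax=-ax
        # outline centre is 15 mm towards tab from plate mid
        mid=np.array(ctr)+15*ax; tab=mid-60*ax
        out.append((col,int(u.mean()),int(v.mean()),np.round(mid,1).tolist(),np.round(tab,1).tolist(),round(float(np.degrees(np.arctan2(ax[1],ax[0]))),1),np.round(sz,1).tolist(),round(float(f),2)))
    return out
E
python3 -c "
from h import *
c=load('t0')
for k in ('red','yellow','blue','white'): print(k,board(c,k))
P=cloud(c); z=P[...,2]
u0=560/784
m=(z>70)&(z<110); mm=np.zeros_like(m); mm[int(235*u0):int(330*u0),int(280*u0):int(365*u0)]=1
q=P[m&mm]; print('rack',len(q),cv2.minAreaRect(q[:,:2].astype(np.float32)),np.percentile(q[:,2],[5,50,95]))
m2=np.zeros_like(m); m2[int(375*u0):int(425*u0),int(150*u0):int(205*u0)]=1
q=P[(z>75)&m2]; print('stop',len(q),q.mean(0),q.min(0),q.max(0))
crop=cv2.resize(c['img'][165:300,90:430,::-1],None,fx=2.3,fy=2.3,interpolation=cv2.INTER_CUBIC);cv2.imwrite('pics/c1.png',crop)
print(c['rvec'],c['tvec'],c['cx'],c['cy'])
"
```

```text
red [('red', 419, 165, [725.2, -446.2], [726.7, -386.2], -91.4, [95.3, 63.8], 0.49), ('red', 209, 214, [621.2, 127.7], [564.7, 107.6], 19.6, [106.0, 46.4], 0.4), ('red', 307, 227, [574.1, -145.0], [544.2, -93.0], -60.1, [63.3, 122.6], 0.44), ('red', 448, 277, [446.3, -498.9], [386.6, -493.5], -5.2, [56.3, 121.8], 0.58), ('red', 418, 309, [365.9, -420.6], [331.6, -371.3], -55.2, [59.6, 93.1], 0.39)]
yellow [('yellow', 397, 221, [593.2, -367.2], [534.8, -380.9], 13.2, [122.7, 59.2], 0.5)]
blue [('blue', 289, 259, [503.2, -87.3], [445.7, -70.3], -16.5, [53.6, 118.7], 0.35)]
white [('white', 329, 201, [649.6, -191.8], [591.0, -204.6], 12.3, [123.0, 59.3], 0.56)]
rack 525 ((639.6696166992188, 62.74983215332031), (98.28441619873047, 81.81832885742188), 24.69637107849121) [ 79.03118109  95.37894551 100.22698446]
stop 229 [444.92396625 309.11954784 114.80647949] [424.99604628 -70.24098367  75.84451296] [ 497.42326307  338.44609467 1317.63437931]
[ 2.15285856 -2.20532325  0.077578  ] [ -49.35505568  598.87726522 1275.70927552] 280.441124684941 218.46422597585678
```

View pics/c1.png

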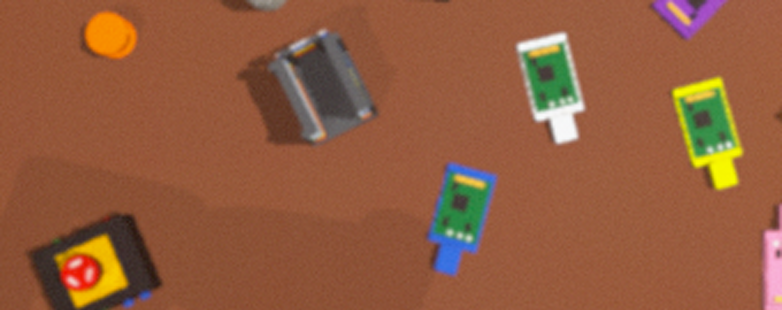

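The crop confirms the white, yellow and blue boards with green circuit boards on them. There is no red board, and the rack is open towards the robot. Next I'll get a robust stop position and then move.

```bash
python3 -c "
from h import *
c=load('t0');P=cloud(c); z=P[...,2];u0=560/784
m2=np.zeros(z.shape,bool); m2[265:305,105:150]=1
q=P[(z>80)&(z<96)&m2]; print('stop',len(q),np.median(q,0),cv2.minEnclosingCircle(q[:,:2].astype(np.float32)))
q=P[(z>35)&(z<55)&m2]; print(len(q),cv2.minAreaRect(q[:,:2].astype(np.float32)))
rel([0,0,0]); s=bot.get_state()
print(R.from_rotvec(s['ee_rot']).as_matrix().round(3))
"
```

```text
stop 213 [443.95156729 318.5593684   88.48016379] ((443.1733703613281, 318.9833068847656), 20.324386596679688)
1170 ((443.4944152832031, 319.07904052734375), (91.3211669921875, 111.73503112792969), 22.348529815673828)
shift cm [ -0.   -57.42  25.35] Rt [[-0.924, 0.383, -0.001], [0.383, 0.924, -0.001], [0.0, -0.002, -1.0]]
[[-0.924  0.383 -0.001]
 [ 0.383  0.924 -0.001]
 [ 0.    -0.002 -1.   ]]
```

Call:
move_arm:
  deltas:
    - [0,0,0,-3,-1.1,0,0]
    - [0,0,0,-7,-2.7,0,0]
    - [0,0,0,-11,-4.2,0,0]
    - [0,0,0,-14.5,-5.5,0,0]
    - [0,0,0,-17,-6.5,1,0]
  squeeze: 40

```text
time: 0.6
tool_pos: [354.1, 404.9, 244.1]
ee_rot: [0.615, 3.079, 0.003]
contact_force: [-0.6, -0.5, 0.5]
grip_width: 0.143
gripper_force: 0.0
```

Call:
move_arm:
  deltas:
    - [0,0,0,-4,-1.5,2.5,0]
    - [0,0,0,-8,-3,5,0]
    - [0,0,0,-11.7,-4.5,8,0]
    - [0,0,0,-11.7,-4.5,10.5,0]
    - [0,0,0,-11.7,-4.5,10.5,0]

```text
time: 1.1
tool_pos: [441.7, 317.3, 134.7]
ee_rot: [-0.616, -3.074, 0.01]
contact_force: [-0.7, 0.8, -0.0]
grip_width: 0.001
gripper_force: 0.0
```

```bash
python3 -c "
from h import *
st();rel([443.3,319,110])"
```

```text
{'time': 1.1, 'qpos': [0.602, 0.378, 1.801, 0.0, 0.97, -0.574], 'tool_pos': [441.68, 317.307, 134.717], 'ee_rot': [-0.616, -3.074, 0.01], 'contact_force': [-0.747, 0.803, -0.038], 'grip_width': 0.001, 'gripper_force': 0.0}
shift cm [-0.1   0.24  2.47] Rt [[-0.923, 0.385, -0.007], [0.385, 0.923, -0.005], [0.005, -0.007, -1.0]]
```

Call:
move_arm:
  deltas:
    - [0,0,0,-0.1,0.2,1,0]
    - [0,0,0,-0.1,0.2,2,0]
    - [0,0,0,-0.1,0.2,2.5,0]
    - [0,0,0,-0.1,0.2,2.8,0]
    - [0,0,0,-0.1,0.2,3.1,0]

```text
time: 1.6
tool_pos: [444.5, 321.7, 107.9]
ee_rot: [-0.612, -3.081, -0.001]
contact_force: [-2.1, 0.4, 5.4]
grip_width: -0.001
gripper_force: 2.7
```

Call:
move_arm:
  deltas:
    - [0,0,0,0,0,0.1,0]
    - [0,0,0,0,0,0.2,0]
    - [0,0,0,0,0,0.3,0]
    - [0,0,0,0,0,0.3,0]
    - [0,0,0,0,0,0.3,0]

```text
time: 2.1
tool_pos: [445.1, 321.3, 104.4]
ee_rot: [0.613, 3.081, 0.001]
contact_force: [-0.8, 1.1, 0.6]
grip_width: -0.0
gripper_force: 0.8
```

Call:
move_arm:
  deltas:
    - [0,0,0,0,-0.2,0.1,0]
    - [0,0,0,0,-0.2,0.2,0]
    - [0,0,0,0,-0.2,0.3,0]
    - [0,0,0,0,-0.2,0.4,0]
    - [0,0,0,0,-0.2,0.4,0]

```text
time: 2.6
tool_pos: [444.7, 319.5, 101.0]
ee_rot: [0.613, 3.08, 0.001]
contact_force: [-0.1, -0.5, 5.8]
grip_width: -0.005
gripper_force: 3.0
```

Press a little more, then lift away and look.

Call:
move_arm:
  deltas:
    - [0,0,0,0,0,0.1,0]
    - [0,0,0,0,0,0.2,0]
    - [0,0,0,0,0,0.25,0]
    - [0,0,0,0,0,0.25,0]
    - [0,0,0,0,0,0.25,0]

```text
time: 3.1
tool_pos: [444.8, 319.5, 100.7]
ee_rot: [0.612, 3.079, 0.003]
contact_force: [-2.4, -2.7, 19.8]
grip_width: -0.001
gripper_force: 10.0
```

Call:
move_arm:
  deltas:
    - [0,0,0,0,0,-2,0]
    - [0,0,0,0,0,-5,4]
    - [0,0,0,0,0,-10,4]
    - [0,0,0,0,0,-14,4]
    - [0,0,0,0,0,-14,4]

```text
time: 3.6
tool_pos: [446.2, 320.6, 243.3]
ee_rot: [0.612, 3.074, 0.012]
contact_force: [0.8, 0.4, -0.0]
grip_width: 0.467
gripper_force: 0.0
```

Call:
move_arm:
  deltas:
    - [0,0,0,2.5,-4.3,0,4]
    - [0,0,0,5,-8.5,0,4]
    - [0,0,0,7.5,-13,0,4]
    - [0,0,0,9,-16,0,4]
    - [0,0,0,9,-16,0,4]

```text
time: 4.1
tool_pos: [295.2, 202.6, 236.3]
ee_rot: [-0.613, -3.077, 0.007]
contact_force: [0.4, 0.2, 0.7]
grip_width: 0.469
gripper_force: 0.0
```

```bash
python3 -c "
from h import *
st();c=cap('top','t1');cap('scene','s1')
P=cloud(c); z=P[...,2];m2=np.zeros(z.shape,bool); m2[265:305,105:150]=1
q=P[(z>72)&(z<96)&m2]; print('stop',len(q),np.median(q,0))
for k in ('yellow','blue','white'): print(k,board(c,k))
"
```

```text
{'time': 4.1, 'qpos': [0.57, -0.013, 2.021, -0.0, 1.139, -0.608], 'tool_pos': [295.17, 202.636, 236.277], 'ee_rot': [-0.613, -3.077, 0.007], 'contact_force': [0.438, 0.24, 0.654], 'grip_width': 0.469, 'gripper_force': 0.0}
stop 217 [444.00416397 317.83839628  80.62729574]
yellow [('yellow', 397, 221, [592.9, -367.3], [534.4, -380.7], 13.0, [123.1, 59.5], 0.5)]
blue [('blue', 289, 259, [503.2, -87.3], [445.7, -70.3], -16.5, [53.6, 118.7], 0.35)]
white [('white', 329, 202, [649.6, -191.5], [590.9, -204.2], 12.3, [123.1, 58.6], 0.55)]
```

The stop has latched: its top fell from 88.5 to 80.6 mm. Yellow is next, since it goes in the lowest slot.

```bash
cat >> h.py <<'E'
def plan(wps,start=None):
    """each wp (x,y,z,yaw of tool x deg): print per call [rz deg, shift cm]"""
    s=bot.get_state(); Rt=R.from_rotvec(s['ee_rot']).as_matrix()
    p=np.array(s['tool_pos']); a=np.degrees(np.arctan2(Rt[1,0],Rt[0,0]))
    print('at',p.round(1),'yaw',a.round(2),'tilt',np.round(Rt[2],3))
    if start: p,a=np.array(start[:3],float),start[3]
    for w in wps:
        d=(np.array(w[:3])-p)/10; r=np.radians(a)
        print('rz',round((a-w[3]+180)%360-180,1),'shift',np.round([d[0]*np.cos(r)+d[1]*np.sin(r), d[0]*np.sin(r)-d[1]*np.cos(r), -d[2]],2).tolist())
        p,a=np.array(w[:3],float),w[3]
E
python3 -c "
from h import *
plan([(355,57,236,121.5),(415,-89,220,85.5),(475,-235,180,49.5),(532.5,-381,90,13)])"
```

```text
at [299.2 205.6 237.3] yaw 157.48 tilt [ 0. -0. -1.]
rz 36.0 shift [-10.84, -11.59, 0.13]
rz 36.0 shift [-15.58, -2.51, 1.6]
rz 36.0 shift [-14.08, 7.13, 4.0]
rz 36.5 shift [-7.37, 13.85, 9.0]
```

Call:
move_arm:
  deltas:
    - [0,0,7.2,-2.2,-2.3,0,5]
    - [0,0,14.4,-4.4,-4.6,0,5]
    - [0,0,21.6,-6.6,-7,0,5]
    - [0,0,28.8,-8.8,-9.3,0,5]
    - [0,0,36,-10.8,-11.6,0,5]

```text
time: 4.7
tool_pos: [356.9, 56.5, 237.4]
ee_rot: [-1.542, -2.737, 0.0]
contact_force: [0.7, 0.8, -0.3]
grip_width: 0.588
gripper_force: 0.0
```

Call:
move_arm:
  deltas:
    - [0,0,7.2,-3.1,-0.5,0.3,5]
    - [0,0,14.4,-6.2,-1,0.6,5]
    - [0,0,21.6,-9.3,-1.5,1,5]
    - [0,0,28.8,-12.4,-2,1.3,5]
    - [0,0,36,-15.6,-2.5,1.6,5]

```text
time: 5.2
tool_pos: [416.9, -90.1, 220.9]
ee_rot: [-2.312, -2.126, 0.0]
contact_force: [0.8, 0.1, 0.1]
grip_width: 0.583
gripper_force: 0.0
```

Call:
move_arm:
  deltas:
    - [0,0,7.2,-2.8,1.4,0.8,5]
    - [0,0,14.4,-5.6,2.8,1.6,5]
    - [0,0,21.6,-8.4,4.3,2.4,5]
    - [0,0,28.8,-11.2,5.7,3.2,5]
    - [0,0,36,-14.1,7.1,4,5]

```text
time: 5.7
tool_pos: [476.5, -236.5, 180.1]
ee_rot: [-2.856, -1.307, 0.001]
contact_force: [-0.1, 0.1, -0.0]
grip_width: 0.587
gripper_force: 0.0
```

Call:
move_arm:
  deltas:
    - [0,0,7.3,-1.5,2.8,1,5]
    - [0,0,14.6,-3,5.6,3,5]
    - [0,0,21.9,-4.5,8.3,5,5]
    - [0,0,29.2,-6,11.1,7,5]
    - [0,0,36.5,-7.4,13.9,9,5]

```text
time: 6.2
tool_pos: [533.7, -383.1, 89.0]
ee_rot: [-3.121, -0.347, 0.001]
contact_force: [1.2, -0.2, 0.4]
grip_width: 0.586
gripper_force: 0.0
```

Call:
move_arm:
  deltas:
    - [0,0,0,0,0,0,5]
    - [0,0,0,0,0,0,5]
    - [0,0,0,0,0,0,5]
    - [0,0,0,0,0,0,5]
    - [0,0,0,0,0,0,5]

```text
time: 6.7
tool_pos: [532.8, -380.7, 92.8]
ee_rot: [3.12, 0.357, 0.002]
contact_force: [0.4, 0.7, -0.1]
grip_width: 0.584
gripper_force: 0.0
```

```bash
python3 -c "
from h import *
plan([(532.5,-381,24,13)]);c=cap('top','t2');cap('scene','s2')
cv2.imwrite('pics/c2.png',cv2.resize(c['img'][180:290,340:480,::-1],None,fx=5,fy=5,interpolation=cv2.INTER_CUBIC))"
```

```text
at [ 532.8 -380.7   92.8] yaw 13.06 tilt [ 0.001  0.001 -1.   ]
rz 0.1 shift [-0.04, 0.02, 6.88]
```

View pics/c2.png

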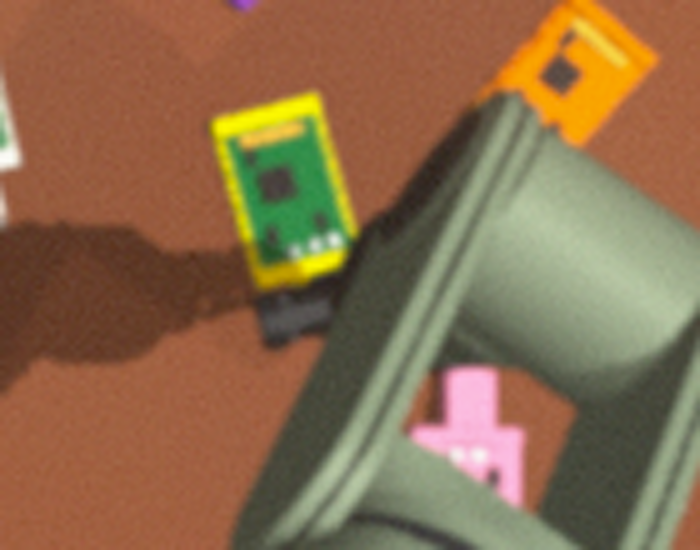

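The open left finger stands over the side of the yellow tab (about 295,318). The plate hasn't moved, and the pink look-alike is well clear. I'll descend and grip.

Call:
move_arm:
  deltas:
    - [0,0,0,0,0,3,5]
    - [0,0,0,0,0,5,5]
    - [0,0,0,0,0,6,5]
    - [0,0,0,0,0,6.4,5]
    - [0,0,0,0,0,6.6,5]

```text
time: 7.3
tool_pos: [532.9, -381.4, 26.1]
ee_rot: [3.121, 0.356, 0.001]
contact_force: [-0.6, 0.4, 0.1]
grip_width: 0.587
gripper_force: 0.0
```

Call:
move_arm:
  deltas:
    - [0,0,0,0,0,0,3.5]
    - [0,0,0,0,0,0,3]
    - [0,0,0,0,0,0,2.5]
    - [0,0,0,0,0,0,1.5]
    - [0,0,0,0,0,0,1.5]
  squeeze: 60

```text
time: 7.8
tool_pos: [533.0, -381.6, 26.9]
ee_rot: [3.12, 0.355, 0.002]
contact_force: [-0.5, 0.2, 6.3]
grip_width: 0.257
gripper_force: 59.8
```

```bash
python3 -c "
from h import *
for i in range(5): st()"
```

```text
{'time': 7.8, 'qpos': [-0.639, 0.643, 1.637, 0.0, 0.86, 0.705], 'tool_pos': [533.014, -381.645, 26.874], 'ee_rot': [3.12, 0.355, 0.002], 'contact_force': [-0.547, 0.198, 6.283], 'grip_width': 0.257, 'gripper_force': 59.801}
{'time': 7.8, 'qpos': [-0.639, 0.643, 1.637, 0.0, 0.86, 0.705], 'tool_pos': [533.014, -381.645, 26.874], 'ee_rot': [3.12, 0.355, 0.002], 'contact_force': [-0.547, 0.198, 6.283], 'grip_width': 0.257, 'gripper_force': 59.801}
{'time': 7.8, 'qpos': [-0.639, 0.643, 1.637, 0.0, 0.86, 0.705], 'tool_pos': [533.014, -381.645, 26.874], 'ee_rot': [3.12, 0.355, 0.002], 'contact_force': [-0.547, 0.198, 6.283], 'grip_width': 0.257, 'gripper_force': 59.801}
{'time': 7.8, 'qpos': [-0.639, 0.643, 1.637, 0.0, 0.86, 0.705], 'tool_pos': [533.014, -381.645, 26.874], 'ee_rot': [3.12, 0.355, 0.002], 'contact_force': [-0.547, 0.198, 6.283], 'grip_width': 0.257, 'gripper_force': 59.801}
{'time': 7.8, 'qpos': [-0.639, 0.643, 1.637, 0.0, 0.86, 0.705], 'tool_pos': [533.014, -381.645, 26.874], 'ee_rot': [3.12, 0.355, 0.002], 'contact_force': [-0.547, 0.198, 6.283], 'grip_width': 0.257, 'gripper_force': 59.801}
```

Call:
move_arm:
  deltas:
    - [0,0,0,0,0,-1,1.5]
    - [0,0,0,0,0,-3,1.5]
    - [0,0,0,0,0,-6,1.5]
    - [0,0,0,0,0,-10,1.5]
    - [0,0,0,0,0,-14,1.5]

```text
time: 8.3
tool_pos: [532.1, -380.9, 166.9]
ee_rot: [-3.12, -0.355, 0.002]
contact_force: [0.3, -0.2, 0.1]
grip_width: 0.254
gripper_force: 59.2
```

```bash
python3 -c "
from h import *
c=load('t1');P=cloud(c); z=P[...,2]
mm=np.zeros(z.shape,bool); mm[165:240,195:265]=1
for lo,hi in ((88,104),(92,100)):
  q=P[(z>lo)&(z<hi)&mm]; r=cv2.minAreaRect(q[:,:2].astype(np.float32)); print(len(q),r)
  for yaw in (22.5,24.7,27):
    a=np.radians(yaw);u=np.array([np.cos(a),np.sin(a)]);w=np.array([-u[1],u[0]]); d=q[:,:2]-[639.7,62.7]
    s,t=d@u,d@w
    print(yaw,'s',np.percentile(s,[0,2,98,100]).round(1),'t',np.percentile(t,[0,2,98,100]).round(1))
    for g in (-1,1):
      k=(t*g>22); pf=np.polyfit(s[k],t[k],1); print('  side',g,k.sum(),'slope deg',np.degrees(np.arctan(pf[0])).round(2),'off',pf[1].round(1),'s',s[k].min().round(1),s[k].max().round(1))
plan([(450,-200,190,13),(500,-70,190,20),(550,0,140,24.7)])
s2=cap('scene','s3');cv2.imwrite('pics/c3.png',cv2.resize(s2['img'][110:310,180:460,::-1],None,fx=2.8,fy=2.8,interpolation=cv2.INTER_CUBIC))
"
```

```text
453 ((639.0786743164062, 62.62434387207031), (97.23670959472656, 81.52086639404297), 25.16484260559082)
22.5 s [-50.7 -47.9  45.3  49. ] t [-42.6 -38.3  38.1  42.7]
  side -1 210 slope deg 2.06 off -30.2 s -47.9 42.1
  side 1 218 slope deg 1.37 off 30.0 s -50.7 46.0
24.7 s [-49.5 -47.9  45.4  48.2] t [-40.9 -37.8  38.5  41.2]
  side -1 212 slope deg 0.19 off -30.1 s -49.0 48.2
  side 1 218 slope deg -0.07 off 30.1 s -49.5 44.3
27 s [-50.1 -47.6  45.2  47.7] t [-41.5 -37.9  38.3  42.4]
  side -1 210 slope deg -1.63 off -30.1 s -50.1 47.3
  side 1 216 slope deg -2.09 off 30.2 s -48.2 42.6
401 ((638.8084716796875, 62.497398376464844), (96.6396255493164, 81.52086639404297), 25.16484260559082)
22.5 s [-50.7 -48.   43.9  48.2] t [-42.6 -38.3  37.9  42.7]
  side -1 192 slope deg 2.34 off -30.0 s -47.9 42.1
  side 1 189 slope deg 0.98 off 29.8 s -50.7 46.0
24.7 s [-49.5 -48.   44.3  47.6] t [-40.9 -37.9  38.4  41.2]
  side -1 193 slope deg 0.33 off -29.9 s -49.0 41.9
  side 1 189 slope deg -0.37 off 29.9 s -49.5 44.3
27 s [-50.1 -47.6  44.7  47.7] t [-41.4 -38.   37.9  42.4]
  side -1 190 slope deg -1.63 off -30.0 s -50.1 40.9
  side 1 187 slope deg -2.35 off 30.0 s -48.2 42.6
at [ 532.1 -380.9  166.9] yaw 12.99 tilt [-0.001 -0.001 -1.   ]
rz -0.0 shift [-3.93, -19.48, -2.31]
rz -7 shift [7.8, -11.54, -0.0]
rz -4.7 shift [7.09, -4.87, 5.0]
```

View pics/c3.png

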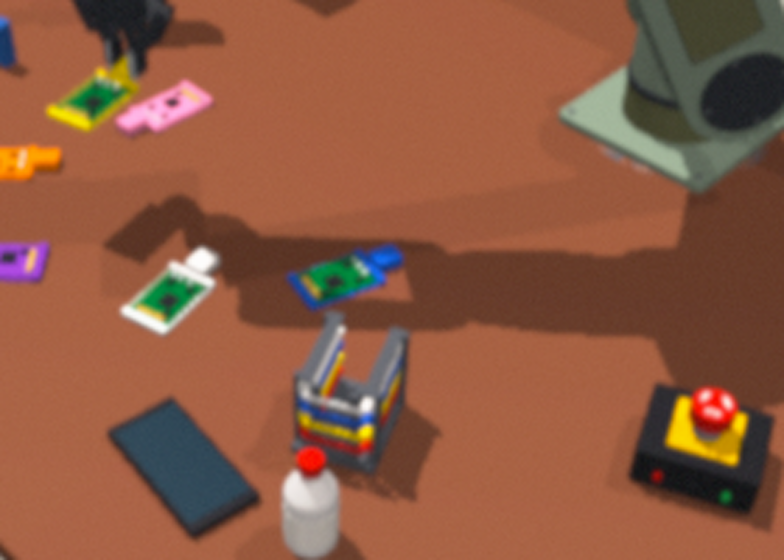

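The yellow board hangs level in the grip at (95,100) in the crop, and the rack and stop look fine. I'll carry it to the mouth.

```bash
python3 -c "
from h import *
plan([(505,-190,170,18.5),(479,-11.5,90,24.8)],(532.5,-381,166,13))"
```

```text
at [ 535.2 -383.2  175.1] yaw 13.0 tilt [ 0.008  0.01  -1.   ]
rz -5.5 shift [1.62, -19.23, -0.4]
rz -6.3 shift [3.2, -17.75, 8.0]
```

Call:
move_arm:
  deltas:
    - [0,0,-1,0.3,-3,0,1.5]
    - [0,0,-2,0.6,-7,0,1.5]
    - [0,0,-3.3,1,-11.5,0,1.5]
    - [0,0,-4.5,1.3,-15.5,0,1.5]
    - [0,0,-5.5,1.6,-19.2,0,1.5]

```text
time: 8.85
tool_pos: [504.2, -188.8, 165.9]
ee_rot: [-3.1, -0.506, 0.0]
contact_force: [0.5, 0.9, 0.4]
grip_width: 0.256
gripper_force: 59.2
```

Call:
move_arm:
  deltas:
    - [0,0,-1.3,0.6,-4,1,1.5]
    - [0,0,-2.6,1.3,-8,2.5,1.5]
    - [0,0,-4,2,-12,4.5,1.5]
    - [0,0,-5.2,2.7,-15.5,6.5,1.5]
    - [0,0,-6.3,3.2,-17.8,8,1.5]

```text
time: 9.35
tool_pos: [477.5, -9.5, 85.0]
ee_rot: [-3.067, -0.678, 0.002]
contact_force: [0.9, 0.6, -0.2]
grip_width: 0.258
gripper_force: 59.2
```

Call:
move_arm:
  deltas:
    - [0,0,0,0,0,0.5,1.5]
    - [0,0,0,0,0,1,1.5]
    - [0,0,0,0,0,1.3,1.5]
    - [0,0,0,0,0,1.3,1.5]
    - [0,0,0,0,0,1.3,1.5]

```text
time: 9.85
tool_pos: [479.3, -12.5, 73.2]
ee_rot: [3.069, 0.672, 0.002]
contact_force: [0.6, 1.0, -0.7]
grip_width: 0.258
gripper_force: 59.2
```

```bash
cat >> h.py <<'E'
def rk():
    """TCP in rack frame"""
    s=bot.get_state();a=np.radians(24.8);d=np.array(s['tool_pos'][:2])-[639.6,62.7]
    print('rack xy',np.round([d[0]*np.cos(a)+d[1]*np.sin(a),-d[0]*np.sin(a)+d[1]*np.cos(a)],1),'z',s['tool_pos'][2].round(1) if hasattr(s['tool_pos'][2],'round') else s['tool_pos'][2],'F',np.round(s['contact_force'],1))
E
python3 -c "
from h import *
plan([(479,-11.5,72.5,24.8)]);rk()
c=cap('top','t4');cv2.imwrite('pics/c4.png',cv2.resize(c['img'][150:290,180:340,::-1],None,fx=4,fy=4,interpolation=cv2.INTER_CUBIC))
# board estimate: yellow/green points at height
P=cloud(c);h=cv2.cvtColor(c['img'],cv2.COLOR_RGB2HSV);m=(h[...,0]>22)&(h[...,0]<95)&(h[...,1]>90)&(P[...,2]>30)&(P[...,2]<75);m[:,:180]=0;m[:,340:]=0
q=P[m];print(len(q),np.percentile(q[:,2],[10,50,90]),cv2.minAreaRect(q[:,:2].astype(np.float32)))
a=np.radians(24.8);d=q[:,:2]-[639.6,62.7];s=d@[np.cos(a),np.sin(a)];t=d@[-np.sin(a),np.cos(a)]
print(np.percentile(s,[1,99]),np.percentile(t,[1,99]));print('z slope',np.polyfit(s,q[:,2],1))"
```

```text
at [479.3 -12.5  73.2] yaw 24.71 tilt [ 0.001  0.    -1.   ]
rz -0.1 shift [0.01, -0.1, 0.07]
rack xy [-177.   -1.] z 73.2 F [ 0.6  1.  -0.7]
408 [47.21584076 50.77919019 54.15900715] ((547.4912109375, 17.264925003051758), (64.38326263427734, 55.700660705566406), 24.292688369750977)
[-131.48444249  -70.99123099] [-30.31526009  24.82316306]
z slope [2.29266438e-02 5.29495614e+01]
```

View pics/c4.png

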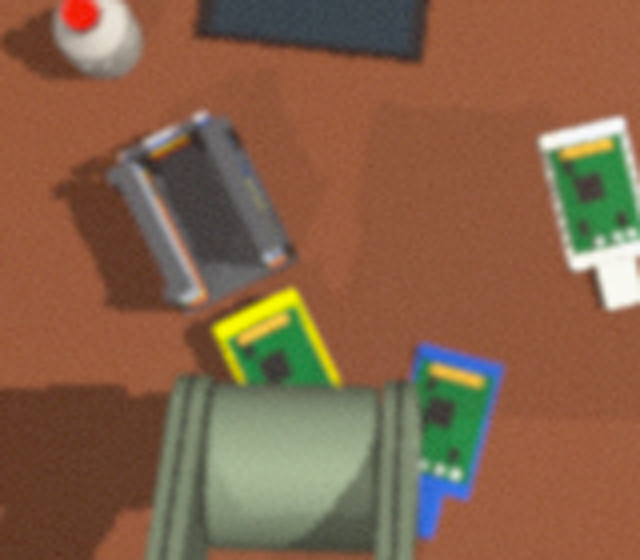

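The yellow board sits just in front of the mouth, level and at the right height. It is about 2.5 mm off to the -y side, so I'll correct that and insert.

Call:
move_arm:
  deltas:
    - [0,0,0,0.5,-0.25,0,1.5]
    - [0,0,0,1.5,-0.25,0,1.5]
    - [0,0,0,2.5,-0.25,0,1.5]
    - [0,0,0,3.5,-0.25,0,1.5]
    - [0,0,0,4.5,-0.25,0,1.5]

```text
time: 10.4
tool_pos: [519.8, 10.1, 72.8]
ee_rot: [3.068, 0.675, 0.001]
contact_force: [-0.0, 0.0, -1.0]
grip_width: 0.258
gripper_force: 59.2
```

Call:
move_arm:
  deltas:
    - [0,0,0,1,0,0,1.5]
    - [0,0,0,2,0,0,1.5]
    - [0,0,0,3,0,0,1.5]
    - [0,0,0,4,0,0,1.5]
    - [0,0,0,5,0,0,1.5]

```text
time: 10.9
tool_pos: [564.8, 30.8, 72.8]
ee_rot: [-3.068, -0.675, 0.0]
contact_force: [0.6, 0.3, -1.3]
grip_width: 0.263
gripper_force: 59.2
```

```bash
python3 -c "
from h import *
rk();c=cap('top','t5');s2=cap('scene','s5');a=cv2.resize(s2['img'][210:290,260:350,::-1],(380,338),interpolation=cv2.INTER_CUBIC);b=cv2.resize(c['img'][170:250,190:280,::-1],(380,338),interpolation=cv2.INTER_CUBIC);cv2.imwrite('pics/c5.png',np.hstack([a,b]))"
```

```text
rack xy [-81.3   2.5] z 72.8 F [ 0.6  0.3 -1.3]
```

View pics/c5.png

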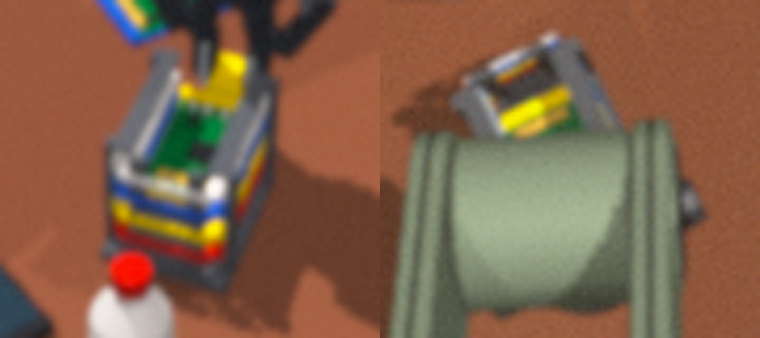

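The board is inside the rails, with about 18 mm left to go.

Call:
move_arm:
  deltas:
    - [0,0,0,0.5,0,0.1,1.5]
    - [0,0,0,1,0,0.2,1.5]
    - [0,0,0,1.4,0,0.2,1.5]
    - [0,0,0,1.7,0,0.2,1.5]
    - [0,0,0,1.8,0,0.2,1.5]

```text
time: 11.5
tool_pos: [579.2, 37.5, 70.4]
ee_rot: [3.068, 0.675, -0.006]
contact_force: [-5.4, -3.3, -0.0]
grip_width: 0.258
gripper_force: 59.3
```

Call:
move_arm:
  deltas:
    - [0,0,0,0.1,0,0,1.5]
    - [0,0,0,0.2,0,0,1.5]
    - [0,0,0,0.3,0,0,1.5]
    - [0,0,0,0.3,0,0,1.5]
    - [0,0,0,0.3,0,0,1.5]

```text
time: 12.0
tool_pos: [579.3, 37.7, 69.9]
ee_rot: [3.068, 0.675, -0.015]
contact_force: [-7.6, -5.6, 1.5]
grip_width: 0.257
gripper_force: 59.5
```

```bash
python3 -c "
from h import *
rk()"
```

```text
rack xy [-65.3   2.6] z 69.9 F [-7.6 -5.6  1.5]
```

Call:
move_arm:
  deltas:
    - [0,0,0,-0.1,0,0.1,1.5]
    - [0,0,0,-0.1,0,0.15,1.5]
    - [0,0,0,-0.1,0,0.15,4]
    - [0,0,0,-0.1,0,0.15,4]
    - [0,0,0,-0.1,0,0.15,4]

```text
time: 12.5
tool_pos: [579.2, 38.4, 68.5]
ee_rot: [-3.067, -0.675, 0.011]
contact_force: [-6.6, -1.8, 0.1]
grip_width: 0.469
gripper_force: 0.0
```

Call:
move_arm:
  deltas:
    - [0,0,0,0,0,0,4]
    - [0,0,0,0,0,-2,4]
    - [0,0,0,0,0,-6,4]
    - [0,0,0,0,0,-11,4]
    - [0,0,0,0,0,-12,4]

```text
time: 13.0
tool_pos: [585.7, 39.2, 195.7]
ee_rot: [3.067, 0.674, 0.02]
contact_force: [0.2, 0.8, 0.8]
grip_width: 0.466
gripper_force: 0.0
```

Call:
move_arm:
  deltas:
    - [0,0,0,-3,4,0,4]
    - [0,0,0,-6,8,0,4]
    - [0,0,0,-9,12,0,4]
    - [0,0,0,-13,15,0,4]
    - [0,0,0,-15,15,0,4]

```text
time: 13.5
tool_pos: [508.1, -164.0, 189.1]
ee_rot: [3.068, 0.668, 0.001]
contact_force: [0.4, 0.2, 0.9]
grip_width: 0.471
gripper_force: 0.0
```

```bash
cat >> h.py <<'E'
def look(n,f):
    c=cap('top','t'+n);s2=cap('scene','s'+n)
    a=cv2.resize(s2['img'][200:290,255:355,::-1],(396,356),interpolation=cv2.INTER_CUBIC);b=cv2.resize(c['img'][160:250,190:290,::-1],(396,356),interpolation=cv2.INTER_CUBIC);cv2.imwrite(f,np.hstack([a,b]))
    for k in ('yellow','blue','white'): print(k,board(c,k))
    P=cloud(c); z=P[...,2];m2=np.zeros(z.shape,bool); m2[265:305,105:150]=1
    q=P[(z>72)&(z<96)&m2]; print('stop',len(q),np.median(q,0) if len(q) else 0)
    return c
E
python3 -c "
from h import *
st();c=look('6','pics/c6.png')
P=cloud(c);h=cv2.cvtColor(c['img'],cv2.COLOR_RGB2HSV)
a=np.radians(24.8);d=P[...,:2]-[639.6,62.7];s=d@[np.cos(a),np.sin(a)];t=d@[-np.sin(a),np.cos(a)]
m=(h[...,0]>22)&(h[...,0]<36)&(h[...,1]>120)&(abs(t)<32)&(s>-100)&(s<-46)&(P[...,2]>25);print('tab',m.sum(),s[m].min(),s[m].max(),t[m].min(),t[m].max(),np.median(P[m][:,2]))
"
```

```text
{'time': 13.5, 'qpos': [-0.333, 0.305, 1.758, -0.001, 1.077, 0.809], 'tool_pos': [508.142, -164.029, 189.141], 'ee_rot': [3.068, 0.668, 0.001], 'contact_force': [0.407, 0.171, 0.885], 'grip_width': 0.471, 'gripper_force': 0.0}
yellow []
blue [('blue', 289, 259, [503.2, -86.6], [445.6, -69.6], -16.5, [53.5, 118.2], 0.33)]
white [('white', 329, 200, [652.3, -190.8], [593.7, -203.5], 12.3, [117.2, 58.5], 0.52)]
stop 210 [444.0449444  318.99122773  81.26491945]
tab 137 -78.59196718315388 -46.054547586784224 -20.705385870706348 23.232229024954794 54.57393262940376
```

View pics/c6.png

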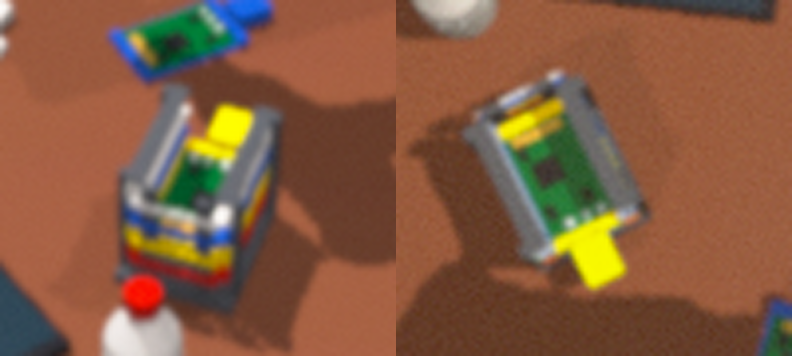

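The yellow board is home with its tab standing out and its top at 54.6 mm (55 expected). The stop is still latched. Blue is next.

```bash
python3 -c "
from h import *
plan([(443.7,-69,92,-16.5)])
c=load('t6');P=cloud(c);h=cv2.cvtColor(c['img'],cv2.COLOR_RGB2HSV)
a=np.radians(24.8);d=P[...,:2]-[639.6,62.7];s=d@[np.cos(a),np.sin(a)];t=d@[-np.sin(a),np.cos(a)]
m=(h[...,0]>22)&(h[...,0]<36)&(h[...,1]>120)&(abs(t)<32)&(s>-80)&(s<-58)&(P[...,2]>45);print(t[m].min(),t[m].max(),np.median(t[m]))"
```

```text
at [ 507.  -161.8  189.2] yaw 24.57 tilt [-0.    -0.001 -1.   ]
rz 41.1 shift [-1.9, -11.07, 9.72]
-10.348832300355491 12.62520516445065 1.1307952659186031
```

Call:
move_arm:
  deltas:
    - [0,0,8.2,-0.4,-2.2,1,5]
    - [0,0,16.4,-0.8,-4.4,3,5]
    - [0,0,24.6,-1.2,-6.6,5,5]
    - [0,0,32.8,-1.5,-8.8,7.5,5]
    - [0,0,41,-1.9,-11.1,9.7,5]

```text
time: 14.1
tool_pos: [445.8, -65.9, 91.6]
ee_rot: [-3.108, 0.451, -0.004]
contact_force: [-0.1, -0.2, -0.8]
grip_width: 0.586
gripper_force: 0.0
```

Call:
move_arm:
  deltas:
    - [0,0,0,0,0,0,5]
    - [0,0,0,0,0,0,5]
    - [0,0,0,0,0,0,5]
    - [0,0,0,0,0,0,5]
    - [0,0,0,0,0,0,5]

```text
time: 14.6
tool_pos: [446.2, -67.9, 93.0]
ee_rot: [-3.11, 0.443, -0.003]
contact_force: [0.2, -0.3, 0.0]
grip_width: 0.585
gripper_force: 0.0
```

```bash
python3 -c "
from h import *
plan([(443.7,-69,25.5,-16.5)]);c=cap('top','t7');s=cap('scene','s7')
for k in ('yellow','blue','white'): print(k,board(c,k))
cv2.imwrite('pics/c7.png',cv2.resize(s['img'][150:290,220:380,::-1],None,fx=4,fy=4,interpolation=cv2.INTER_CUBIC))"
```

```text
at [446.2 -67.9  93. ] yaw -16.22 tilt [ 0.002 -0.    -1.   ]
rz 0.3 shift [-0.21, 0.17, 6.75]
yellow []
blue []
white [('white', 329, 202, [649.6, -192.1], [591.1, -205.3], 12.7, [122.9, 59.3], 0.54)]
```

View pics/c7.png

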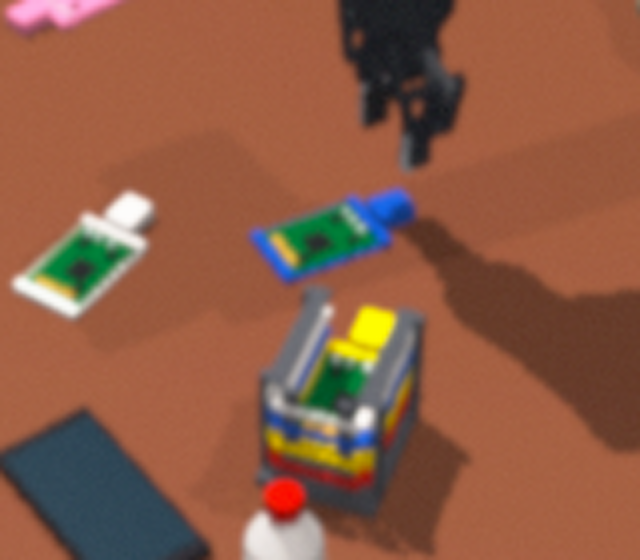

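The gripper hangs above the blue tab at about (395,207), and the board is unmoved. Yellow is still home.

Call:
move_arm:
  deltas:
    - [0,0,0,-0.2,0.15,3,5]
    - [0,0,0,-0.2,0.15,5,5]
    - [0,0,0,-0.2,0.15,6,5]
    - [0,0,0,-0.2,0.15,6.4,5]
    - [0,0,0,-0.2,0.15,6.6,5]

```text
time: 15.2
tool_pos: [443.2, -68.4, 26.4]
ee_rot: [-3.11, 0.443, -0.001]
contact_force: [-0.3, -0.0, -0.0]
grip_width: 0.585
gripper_force: 0.0
```

Call:
move_arm:
  deltas:
    - [0,0,0,0,0,0,3.5]
    - [0,0,0,0,0,0,3]
    - [0,0,0,0,0,0,2.5]
    - [0,0,0,0,0,0,1.5]
    - [0,0,0,0,0,0,1.5]
  squeeze: 60

```text
time: 15.7
tool_pos: [443.3, -68.5, 27.2]
ee_rot: [3.11, -0.443, 0.003]
contact_force: [-0.5, -0.4, 6.8]
grip_width: 0.256
gripper_force: 58.6
```

```bash
python3 -c "
from h import *
st()"
```

```text
{'time': 15.7, 'qpos': [-0.179, 0.409, 2.139, -0.0, 0.592, 1.675], 'tool_pos': [443.28, -68.457, 27.217], 'ee_rot': [3.11, -0.443, 0.003], 'contact_force': [-0.531, -0.354, 6.756], 'grip_width': 0.256, 'gripper_force': 58.613}
```

Call:
move_arm:
  deltas:
    - [0,0,0,0,0,-1,1.5]
    - [0,0,0,0,0,-3,1.5]
    - [0,0,0,0,0,-6,1.5]
    - [0,0,0,0,0,-10,1.5]
    - [0,0,0,0,0,-10,1.5]

```text
time: 16.2
tool_pos: [446.0, -68.8, 131.3]
ee_rot: [3.11, -0.443, 0.018]
contact_force: [0.1, 0.1, -1.2]
grip_width: 0.258
gripper_force: 58.8
```

```bash
python3 -c "
from h import *
st();plan([(478.1,-9.7,90.5,24.8)])"
```

```text
{'time': 16.2, 'qpos': [-0.179, 0.246, 2.021, 0.0, 0.863, 1.675], 'tool_pos': [446.018, -68.814, 131.28], 'ee_rot': [3.11, -0.443, 0.018], 'contact_force': [0.088, 0.053, -1.235], 'grip_width': 0.258, 'gripper_force': 58.816}
at [446.  -68.8 131.3] yaw -16.2 tilt [ 0.011 -0.001 -1.   ]
rz -41.0 shift [1.43, -6.57, 4.08]
```

Call:
move_arm:
  deltas:
    - [0,0,-8.2,0.3,-1.3,0,1.5]
    - [0,0,-16.4,0.6,-2.6,0,1.5]
    - [0,0,-24.6,0.9,-4,0,1.5]
    - [0,0,-32.8,1.3,-5.3,1.5,1.5]
    - [0,0,-41,1.6,-6.6,3.5,1.5]

```text
time: 16.7
tool_pos: [477.3, -8.9, 91.5]
ee_rot: [3.066, 0.683, 0.004]
contact_force: [0.4, -0.1, -1.8]
grip_width: 0.254
gripper_force: 58.8
```

Call:
move_arm:
  deltas:
    - [0,0,0,0,0,0,1.5]
    - [0,0,0,0,0,0,1.5]
    - [0,0,0,0,0,0,1.5]
    - [0,0,0,0,0,0,1.5]
    - [0,0,0,0,0,0,1.5]

```text
time: 17.2
tool_pos: [476.7, -9.8, 91.9]
ee_rot: [3.068, 0.672, 0.002]
contact_force: [0.3, 0.4, -1.6]
grip_width: 0.258
gripper_force: 58.8
```

```bash
cat >> h.py <<'E'
def held(n,zlo,zhi,col):
    c=cap('top','t'+n)
    P=cloud(c);h=cv2.cvtColor(c['img'],cv2.COLOR_RGB2HSV).astype(int);H,S,V=h[...,0],h[...,1],h[...,2]
    g=(H>40)&(H<95)&(S>90)
    k={'blue':(H>104)&(H<125)&(S>120),'white':(S<60)&(V>130),'yellow':(H>22)&(H<36)&(S>120)}[col]
    a=np.radians(24.8);d=P[...,:2]-[639.6,62.7];s=d@[np.cos(a),np.sin(a)];t=d@[-np.sin(a),np.cos(a)]
    m=(g|k)&(P[...,2]>zlo)&(P[...,2]<zhi)&(s<-50)&(s>-230)&(abs(t)<60)
    q=P[m];print(len(q),'z',np.percentile(q[:,2],[10,50,90]).round(1),'s',np.percentile(s[m],[1,99]).round(1),'t',np.percentile(t[m],[1,99]).round(1),'yaw',cv2.minAreaRect(q[:,:2].astype(np.float32)),'slope',np.polyfit(s[m],q[:,2],1)[0].round(3))
E
python3 -c "
from h import *
plan([(478.1,-9.7,90.5,24.8)]);rk();held('8',50,95,'blue')"
```

```text
at [476.7  -9.8  91.9] yaw 24.72 tilt [ 0.001  0.001 -1.   ]
rz -0.1 shift [0.13, 0.05, 0.14]
rack xy [-178.3    2.5] z 91.9 F [ 0.3  0.4 -1.6]
344 z [65.6 69.  72.2] s [-133.7  -71.5] t [-27.1  26. ] yaw ((545.91357421875, 19.422208786010742), (65.07227325439453, 54.548763275146484), 21.864416122436523) slope 0.0
```

Call:
move_arm:
  deltas:
    - [0,0,0,0.5,0,0.1,1.5]
    - [0,0,0,1.5,0,0.1,1.5]
    - [0,0,0,2.5,0,0.1,1.5]
    - [0,0,0,3.5,0,0.1,1.5]
    - [0,0,0,4.5,0,0.1,1.5]

```text
time: 17.75
tool_pos: [518.6, 10.0, 90.2]
ee_rot: [-3.068, -0.675, -0.0]
contact_force: [0.6, 0.2, -1.6]
grip_width: 0.255
gripper_force: 58.8
```

Call:
move_arm:
  deltas:
    - [0,0,0,1,0,0,1.5]
    - [0,0,0,2,0,0,1.5]
    - [0,0,0,3,0,0,1.5]
    - [0,0,0,4,0,0,1.5]
    - [0,0,0,5,0,0,1.5]

```text
time: 18.25
tool_pos: [563.6, 30.8, 90.3]
ee_rot: [-3.068, -0.674, 0.0]
contact_force: [-0.8, -0.3, -0.9]
grip_width: 0.259
gripper_force: 58.8
```

```bash
python3 -c "
from h import *
rk()"
```

```text
rack xy [-82.4   2.9] z 90.3 F [-0.8 -0.3 -0.9]
```

Call:
move_arm:
  deltas:
    - [0,0,0,0.5,0,0,1.5]
    - [0,0,0,1,0,0.1,1.5]
    - [0,0,0,1.4,0,0.1,1.5]
    - [0,0,0,1.7,0,0.1,1.5]
    - [0,0,0,1.8,0,0.1,1.5]

```text
time: 18.75
tool_pos: [577.5, 37.4, 88.8]
ee_rot: [3.068, 0.675, -0.007]
contact_force: [-5.1, -3.6, -0.2]
grip_width: 0.26
gripper_force: 59.0
```

Call:
move_arm:
  deltas:
    - [0,0,0,0.1,0,0,1.5]
    - [0,0,0,0.2,0,0,1.5]
    - [0,0,0,0.3,0,0,1.5]
    - [0,0,0,0.4,0,0,1.5]
    - [0,0,0,0.4,0,0,1.5]

```text
time: 19.25
tool_pos: [577.7, 37.6, 88.1]
ee_rot: [3.067, 0.675, -0.02]
contact_force: [-10.5, -8.1, 1.8]
grip_width: 0.257
gripper_force: 59.2
```

```bash
python3 -c "
from h import *
rk()"
```

```text
rack xy [-66.8   3.1] z 88.1 F [-10.5  -8.1   1.8]
```

Call:
move_arm:
  deltas:
    - [0,0,0,-0.1,0,0.1,1.5]
    - [0,0,0,-0.1,0,0.1,1.5]
    - [0,0,0,-0.1,0,0.1,4]
    - [0,0,0,-0.1,0,0.1,4]
    - [0,0,0,-0.1,0,0.1,4]

```text
time: 19.75
tool_pos: [581.8, 38.9, 88.4]
ee_rot: [3.068, 0.675, -0.0]
contact_force: [-1.8, -3.1, 0.1]
grip_width: 0.468
gripper_force: 1.6
```

Call:
move_arm:
  deltas:
    - [0,0,0,0,0,0,4]
    - [0,0,0,0,0,-2,4]
    - [0,0,0,0,0,-6,4]
    - [0,0,0,0,0,-11,4]
    - [0,0,0,0,0,-11,4]

```text
time: 20.25
tool_pos: [586.7, 40.3, 206.0]
ee_rot: [3.067, 0.674, 0.027]
contact_force: [0.7, -0.4, 0.0]
grip_width: 0.464
gripper_force: 0.0
```

Call:
move_arm:
  deltas:
    - [0,0,0,-3,4,0,4]
    - [0,0,0,-6,8,0,4]
    - [0,0,0,-9,12,0,4]
    - [0,0,0,-13,15,0,4]
    - [0,0,0,-15,15,0,4]

```text
time: 20.75
tool_pos: [508.5, -163.3, 198.3]
ee_rot: [3.068, 0.668, 0.003]
contact_force: [-0.2, 1.3, -0.9]
grip_width: 0.468
gripper_force: 0.0
```

```bash
python3 -c "
from h import *
st();look('9','pics/c9.png')"
```

```text
{'time': 20.75, 'qpos': [-0.332, 0.297, 1.745, -0.0, 1.097, 0.81], 'tool_pos': [508.503, -163.321, 198.293], 'ee_rot': [3.068, 0.668, 0.003], 'contact_force': [-0.155, 1.331, -0.851], 'grip_width': 0.468, 'gripper_force': 0.0}
yellow []
blue []
white [('white', 329, 200, [653.7, -190.5], [594.9, -202.8], 11.8, [114.6, 59.0], 0.51)]
stop 218 [444.02617755 318.17966615  80.70991487]
```

View pics/c9.png

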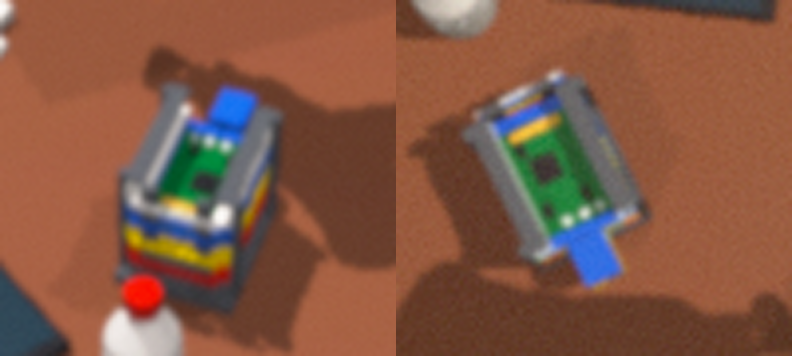

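Blue is home above yellow, and the stop is still latched. White, the last board, is next.

```bash
python3 -c "
from h import *
plan([(589,-205,92,12.4)])"
```

```text
at [ 507.3 -161.1  198.3] yaw 24.58 tilt [ 0.001 -0.    -1.   ]
rz 12.2 shift [5.6, 7.39, 10.63]
```

Call:
move_arm:
  deltas:
    - [0,0,2.4,1.1,1.5,1,5]
    - [0,0,4.8,2.2,3,3,5]
    - [0,0,7.2,3.4,4.5,5.5,5]
    - [0,0,9.6,4.5,6,8,5]
    - [0,0,12.2,5.6,7.4,10.6,5]

```text
time: 21.35
tool_pos: [593.1, -202.6, 91.5]
ee_rot: [3.123, 0.343, 0.005]
contact_force: [0.4, -0.6, 0.8]
grip_width: 0.589
gripper_force: 0.0
```

Call:
move_arm:
  deltas:
    - [0,0,0,0,0,0,5]
    - [0,0,0,0,0,0,5]
    - [0,0,0,0,0,0,5]
    - [0,0,0,0,0,0,5]
    - [0,0,0,0,0,0,5]

```text
time: 21.85
tool_pos: [590.7, -203.3, 93.7]
ee_rot: [3.122, 0.345, 0.003]
contact_force: [0.7, -0.8, 0.1]
grip_width: 0.586
gripper_force: 0.0
```

```bash
python3 -c "
from h import *
plan([(589,-205,25.5,12.4)]);c=cap('top','t10');s=cap('scene','s10')
a=cv2.resize(s['img'][140:240,180:300,::-1],(396,330),interpolation=cv2.INTER_CUBIC);b=cv2.resize(c['img'][160:260,270:390,::-1],(396,330),interpolation=cv2.INTER_CUBIC);cv2.imwrite('pics/c10.png',np.hstack([a,b]))"
```

```text
at [ 590.7 -203.3   93.7] yaw 12.62 tilt [ 0.002  0.001 -1.   ]
rz 0.2 shift [-0.2, 0.13, 6.82]
```

View pics/c10.png

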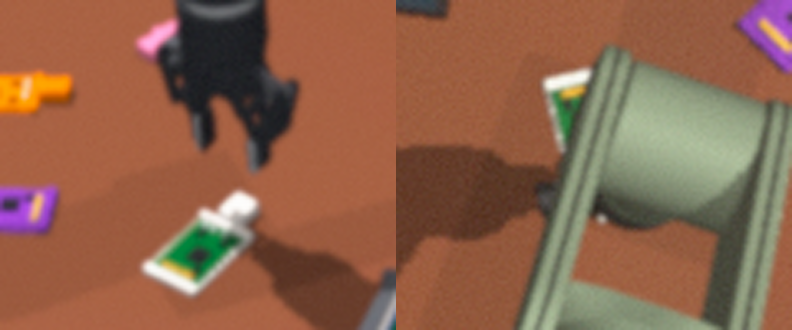

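The gripper hangs over the white tab at (240,208), and the board is where I measured it. I'll descend and grip.

Call:
move_arm:
  deltas:
    - [0,0,0,-0.2,0.15,3,5]
    - [0,0,0,-0.2,0.15,5,5]
    - [0,0,0,-0.2,0.15,6,5]
    - [0,0,0,-0.2,0.15,6.4,5]
    - [0,0,0,-0.2,0.15,6.7,5]

```text
time: 22.45
tool_pos: [589.4, -205.6, 25.7]
ee_rot: [3.122, 0.345, 0.002]
contact_force: [-0.5, -0.3, 0.6]
grip_width: 0.584
gripper_force: 0.0
```

Call:
move_arm:
  deltas:
    - [0,0,0,0,0,0,3.5]
    - [0,0,0,0,0,0,3]
    - [0,0,0,0,0,0,2.5]
    - [0,0,0,0,0,0,1.5]
    - [0,0,0,0,0,0,1.5]
  squeeze: 60

```text
time: 22.95
tool_pos: [589.4, -205.5, 26.4]
ee_rot: [3.122, 0.345, 0.002]
contact_force: [-0.8, 1.1, 6.0]
grip_width: 0.262
gripper_force: 59.8
```

Call:
move_arm:
  deltas:
    - [0,0,0,0,0,-1,1.5]
    - [0,0,0,0,0,-3,1.5]
    - [0,0,0,0,0,-6,1.5]
    - [0,0,0,0,0,-10,1.5]
    - [0,0,0,0,0,-13,1.5]

```text
time: 23.45
tool_pos: [589.1, -205.6, 157.7]
ee_rot: [3.122, 0.345, 0.002]
contact_force: [1.4, -0.4, -0.8]
grip_width: 0.261
gripper_force: 59.1
```

```bash
python3 -c "
from h import *
st();plan([(490,-110,155,18),(478.1,-9.7,108.5,24.8)],(589,-205,156,12.4))"
```

```text
{'time': 23.45, 'qpos': [-0.354, 0.465, 1.587, -0.0, 1.088, 0.997], 'tool_pos': [589.142, -205.557, 157.733], 'ee_rot': [3.122, 0.345, 0.002], 'contact_force': [1.406, -0.384, -0.84], 'grip_width': 0.261, 'gripper_force': 59.084}
at [ 589.1 -205.6  157.7] yaw 12.6 tilt [ 0.001  0.001 -1.   ]
rz -5.6 shift [-7.63, -11.4, 0.1]
rz -6.8 shift [1.97, -9.91, 4.65]
```

Call:
move_arm:
  deltas:
    - [0,0,-1.1,-1.5,-2.2,0,1.5]
    - [0,0,-2.2,-3,-4.5,0,1.5]
    - [0,0,-3.4,-4.6,-6.8,0,1.5]
    - [0,0,-4.5,-6.1,-9.1,0,1.5]
    - [0,0,-5.6,-7.6,-11.4,0,1.5]

```text
time: 23.95
tool_pos: [488.7, -110.1, 155.5]
ee_rot: [-3.102, -0.498, 0.0]
contact_force: [-0.9, -0.5, -0.8]
grip_width: 0.257
gripper_force: 59.1
```

Call:
move_arm:
  deltas:
    - [0,0,-1.4,0.4,-2,1,1.5]
    - [0,0,-2.8,0.8,-4,2,1.5]
    - [0,0,-4.2,1.2,-6,3,1.5]
    - [0,0,-5.5,1.6,-8,4,1.5]
    - [0,0,-6.8,2,-9.9,4.6,1.5]

```text
time: 24.45
tool_pos: [477.2, -9.6, 108.9]
ee_rot: [-3.067, -0.681, 0.001]
contact_force: [-0.0, -0.3, -1.4]
grip_width: 0.255
gripper_force: 59.1
```

Call:
move_arm:
  deltas:
    - [0,0,0,0,0,0,1.5]
    - [0,0,0,0,0,0,1.5]
    - [0,0,0,0,0,0,1.5]
    - [0,0,0,0,0,0,1.5]
    - [0,0,0,0,0,0,1.5]

```text
time: 24.95
tool_pos: [478.2, -11.0, 109.6]
ee_rot: [3.067, 0.678, 0.001]
contact_force: [0.3, -0.6, -1.4]
grip_width: 0.261
gripper_force: 59.1
```

```bash
python3 -c "
from h import *
plan([(478.1,-9.7,108.5,24.8)]);rk();held('11',72,110,'white')"
```

```text
at [478.2 -11.  109.6] yaw 24.93 tilt [ 0.001  0.    -1.   ]
rz 0.1 shift [0.05, -0.12, 0.11]
rack xy [-177.5    0.8] z 109.6 F [ 0.3 -0.6 -1.4]
372 z [84.3 87.8 90.6] s [-133.6  -70.9] t [-27.3  27.8] yaw ((546.2377319335938, 19.89947509765625), (69.53092193603516, 55.77317810058594), 24.455795288085938) slope 0.012
```

Call:
move_arm:
  deltas:
    - [0,0,0,0.5,0,0.1,1.5]
    - [0,0,0,1.5,0,0.15,1.5]
    - [0,0,0,2.5,0,0.15,1.5]
    - [0,0,0,3.5,0,0.15,1.5]
    - [0,0,0,4.5,0,0.15,1.5]

```text
time: 25.5
tool_pos: [519.9, 9.1, 107.7]
ee_rot: [-3.067, -0.68, -0.0]
contact_force: [0.3, 0.4, -1.3]
grip_width: 0.258
gripper_force: 59.1
```

Call:
move_arm:
  deltas:
    - [0,0,0,1,0,0,1.5]
    - [0,0,0,2,0,0,1.5]
    - [0,0,0,3,0,0,1.5]
    - [0,0,0,4,0,0,1.5]
    - [0,0,0,5,0,0,1.5]

```text
time: 26.0
tool_pos: [564.8, 30.1, 107.7]
ee_rot: [-3.067, -0.68, 0.0]
contact_force: [-0.6, 0.1, -0.6]
grip_width: 0.257
gripper_force: 59.1
```

```bash
python3 -c "
from h import *
rk()"
```

```text
rack xy [-81.6   1.8] z 107.7 F [-0.6  0.1 -0.6]
```

Call:
move_arm:
  deltas:
    - [0,0,0,0.5,0,0,1.5]
    - [0,0,0,1,0,0.1,1.5]
    - [0,0,0,1.4,0,0.1,1.5]
    - [0,0,0,1.7,0,0.1,1.5]
    - [0,0,0,1.8,0,0.1,1.5]

```text
time: 26.5
tool_pos: [579.5, 37.1, 106.5]
ee_rot: [-3.067, -0.68, 0.004]
contact_force: [-2.1, -1.0, 0.2]
grip_width: 0.26
gripper_force: 59.2
```

Call:
move_arm:
  deltas:
    - [0,0,0,0.1,0,0,1.5]
    - [0,0,0,0.2,0,0,1.5]
    - [0,0,0,0.3,0,0,1.5]
    - [0,0,0,0.4,0,0,1.5]
    - [0,0,0,0.4,0,0,1.5]

```text
time: 27.0
tool_pos: [579.6, 37.5, 105.8]
ee_rot: [3.067, 0.68, -0.017]
contact_force: [-9.2, -5.2, 1.2]
grip_width: 0.258
gripper_force: 59.5
```

```bash
python3 -c "
from h import *
rk()"
```

```text
rack xy [-65.    2.3] z 105.8 F [-9.2 -5.2  1.2]
```

Call:
move_arm:
  deltas:
    - [0,0,0,-0.1,0,0.1,1.5]
    - [0,0,0,-0.1,0,0.1,1.5]
    - [0,0,0,-0.1,0,0.1,4]
    - [0,0,0,-0.1,0,0.1,4]
    - [0,0,0,-0.1,0,0.1,4]

```text
time: 27.5
tool_pos: [582.3, 38.2, 105.7]
ee_rot: [3.067, 0.68, -0.003]
contact_force: [-4.9, -2.7, -0.4]
grip_width: 0.462
gripper_force: 2.6
```

Call:
move_arm:
  deltas:
    - [0,0,0,0,0,0,4]
    - [0,0,0,0,0,-2,4]
    - [0,0,0,0,0,-5,4]
    - [0,0,0,0,0,-9,4]
    - [0,0,0,0,0,-9,4]

```text
time: 28.0
tool_pos: [587.7, 39.3, 202.3]
ee_rot: [3.065, 0.68, 0.025]
contact_force: [0.8, -0.6, 0.3]
grip_width: 0.469
gripper_force: 0.0
```

Call:
move_arm:
  deltas:
    - [0,0,0,-4,3,0,5]
    - [0,0,0,-8,6,0,5]
    - [0,0,0,-12,9,0,5]
    - [0,0,0,-16,12,0,5]
    - [0,0,0,-16,12,0,5]

```text
time: 28.5
tool_pos: [487.2, -141.8, 196.1]
ee_rot: [3.067, 0.67, 0.002]
contact_force: [0.1, -0.3, -0.5]
grip_width: 0.587
gripper_force: 0.0
```

```bash
python3 -c "
from h import *
st();c=look('12','pics/c12.png');plan([(443.2,318.7,150,70)])
P=cloud(c);h=cv2.cvtColor(c['img'],cv2.COLOR_RGB2HSV)
a=np.radians(24.8);d=P[...,:2]-[639.6,62.7];s=d@[np.cos(a),np.sin(a)];t=d@[-np.sin(a),np.cos(a)]
m=(h[...,1]<60)&(h[...,2]>130)&(abs(t)<16)&(s>-100)&(s<-48)&(P[...,2]>75);print('tab',m.sum(),s[m].min(),s[m].max(),t[m].min(),t[m].max(),np.median(P[m][:,2]))"
```

```text
{'time': 28.5, 'qpos': [-0.305, 0.259, 1.806, -0.001, 1.075, 0.836], 'tool_pos': [487.244, -141.823, 196.085], 'ee_rot': [3.067, 0.67, 0.002], 'contact_force': [0.087, -0.281, -0.538], 'grip_width': 0.587, 'gripper_force': 0.0}
yellow []
blue []
white []
stop 220 [443.91877761 317.6761206   80.79747011]
at [ 489.5 -138.6  196.2] yaw 24.83 tilt [ 0.003  0.001 -1.   ]
rz -45.2 shift [15.01, -43.44, 4.62]
tab 129 -78.80846157476613 -48.699654810638286 -13.31732506459106 14.18013437780687 90.85545420118403
```

View pics/c12.png

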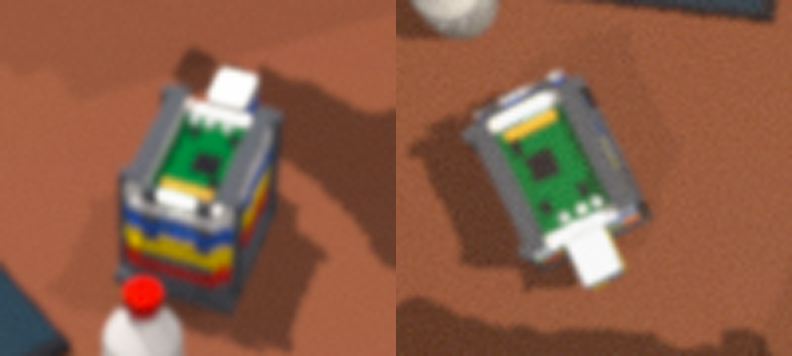

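All three boards are home: the white tab at (597,255) covers the blue and yellow tabs exactly, and no other tab sticks out further. The stop is still latched at 80.8 mm. I'll go and turn it.

```bash
python3 -c "
from h import *
plan([(470,15,196,60),(450,170,196,85),(443.6,318.5,130,85)],(488,-140,196,24.8))"
```

```text
at [ 489.5 -138.6  196.2] yaw 24.83 tilt [ 0.003  0.001 -1.   ]
rz -35.2 shift [4.87, -14.83, -0.0]
rz -25 shift [12.42, -9.48, -0.0]
rz 0 shift [14.74, -1.93, 6.6]
```

Call:
move_arm:
  deltas:
    - [0,0,-7,1,-3,0,7]
    - [0,0,-14,2,-6,0,7]
    - [0,0,-21,3,-9,0,7]
    - [0,0,-28,4,-12,0,7]
    - [0,0,-35.2,4.9,-14.8,0,7]

```text
time: 29.1
tool_pos: [471.5, 20.2, 195.9]
ee_rot: [2.712, 1.585, 0.004]
contact_force: [0.3, 0.3, 1.1]
grip_width: 0.822
gripper_force: 0.0
```

Call:
move_arm:
  deltas:
    - [0,0,-5,2.5,-1.9,0,7]
    - [0,0,-10,5,-3.8,0,7]
    - [0,0,-15,7.5,-5.7,0,7]
    - [0,0,-20,10,-7.6,0,7]
    - [0,0,-25,12.4,-9.5,0,7]

```text
time: 29.6
tool_pos: [450.0, 175.5, 196.0]
ee_rot: [2.306, 2.133, 0.004]
contact_force: [0.8, -0.6, 0.7]
grip_width: 0.817
gripper_force: 0.0
```

Call:
move_arm:
  deltas:
    - [0,0,0,3,-0.4,0.5,7]
    - [0,0,0,6,-0.8,1.5,7]
    - [0,0,0,9,-1.2,3,7]
    - [0,0,0,12,-1.6,4.5,7]
    - [0,0,0,14.7,-1.9,6,7]

```text
time: 30.1
tool_pos: [442.7, 323.9, 135.3]
ee_rot: [-2.309, -2.129, -0.004]
contact_force: [0.1, 0.2, -0.2]
grip_width: 0.82
gripper_force: 0.0
```

Call:
move_arm:
  deltas:
    - [0,0,0,0,0,0,7]
    - [0,0,0,0,0,0,7]
    - [0,0,0,0,0,0,7]
    - [0,0,0,0,0,0,7]
    - [0,0,0,0,0,0,7]

```text
time: 30.6
tool_pos: [443.5, 319.6, 136.5]
ee_rot: [2.314, 2.125, 0.002]
contact_force: [0.5, -0.1, 0.3]
grip_width: 0.816
gripper_force: 0.0
```

```bash
python3 -c "
from h import *
st();plan([(443.6,318.5,86,85)])"
```

```text
{'time': 30.6, 'qpos': [0.603, 0.376, 1.799, 0.0, 0.964, 0.688], 'tool_pos': [443.538, 319.554, 136.456], 'ee_rot': [2.314, 2.125, 0.002], 'contact_force': [0.514, -0.077, 0.271], 'grip_width': 0.816, 'gripper_force': 0.0}
at [443.5 319.6 136.5] yaw 85.14 tilt [ 0.001  0.001 -1.   ]
rz 0.1 shift [-0.1, 0.02, 5.05]
```

Call:
move_arm:
  deltas:
    - [0,0,0,0,0,1.5,7]
    - [0,0,0,0,0,3,7]
    - [0,0,0,0,0,4.2,7]
    - [0,0,0,0,0,4.8,7]
    - [0,0,0,0,0,4.9,7]

```text
time: 31.1
tool_pos: [443.1, 319.6, 86.2]
ee_rot: [-2.313, -2.126, 0.002]
contact_force: [-0.6, -0.7, 0.2]
grip_width: 0.819
gripper_force: 0.0
```

Call:
move_arm:
  deltas:
    - [0,0,0,0,0,0,5]
    - [0,0,0,0,0,0,4.3]
    - [0,0,0,0,0,0,3.5]
    - [0,0,0,0,0,0,3]
    - [0,0,0,0,0,0,3]
  squeeze: 30

```text
time: 31.6
tool_pos: [440.6, 320.1, 87.0]
ee_rot: [-2.312, -2.122, 0.006]
contact_force: [-8.4, 2.7, 2.1]
grip_width: 0.456
gripper_force: 30.6
```

Call:
move_arm:
  deltas:
    - [0,0,0,0,-0.2,0,3]
    - [0,0,7,0,-0.2,0,3]
    - [0,0,14,0,-0.2,0,3]
    - [0,0,21,0,-0.2,0,3]
    - [0,0,28,0,-0.2,0,3]

```text
time: 32.1
tool_pos: [440.6, 320.1, 87.4]
ee_rot: [-2.762, -1.497, 0.001]
contact_force: [-3.1, 0.6, 2.5]
grip_width: 0.453
gripper_force: 30.5
```

Call:
move_arm:
  deltas:
    - [0,0,7,0,0,0,3]
    - [0,0,14,0,0,0,3]
    - [0,0,21,0,0,0,3]
    - [0,0,24,0,0,0,3]
    - [0,0,24,0,0,0,3]

```text
time: 32.6
tool_pos: [440.7, 320.0, 87.3]
ee_rot: [3.011, 0.898, -0.001]
contact_force: [-3.6, -0.7, 4.3]
grip_width: 0.45
gripper_force: 30.6
```

```bash
python3 -c "
from h import *
st();print(np.round(bot.get_state()['torque'],2))"
```

```text
{'time': 32.6, 'qpos': [0.607, 0.432, 1.859, 0.0, 0.851, 1.598], 'tool_pos': [440.718, 319.979, 87.331], 'ee_rot': [3.011, 0.898, -0.001], 'contact_force': [-3.59, -0.744, 4.255], 'grip_width': 0.45, 'gripper_force': 30.555}
[-0.16  0.54  0.  ]
```

Call:
move_arm:
  deltas:
    - [0,0,0,0,0,0,6.5]
    - [0,0,0,0,0,0,7]
    - [0,0,0,0,0,0,7]
    - [0,0,0,0,0,0,7]
    - [0,0,0,0,0,0,7]

```text
time: 33.1
tool_pos: [441.4, 320.2, 86.8]
ee_rot: [-3.011, -0.898, -0.0]
contact_force: [-0.3, -0.1, -0.3]
grip_width: 0.818
gripper_force: 0.0
```

Call:
move_arm:
  deltas:
    - [0,0,0,0,0,-1,7]
    - [0,0,0,0,0,-4,7]
    - [0,0,0,0,0,-8,7]
    - [0,0,0,0,0,-12,7]
    - [0,0,0,0,0,-12,7]

```text
time: 33.6
tool_pos: [444.0, 322.0, 213.5]
ee_rot: [-3.007, -0.896, -0.02]
contact_force: [-0.1, 0.3, 0.8]
grip_width: 0.821
gripper_force: 0.0
```

Call:
move_arm:
  deltas:
    - [0,0,0,-4,0,0,7]
    - [0,0,0,-8,0,0,7]
    - [0,0,0,-12,0,0,7]
    - [0,0,0,-15,0,0,7]
    - [0,0,0,-15,0,0,7]

```text
time: 34.1
tool_pos: [312.1, 235.5, 206.5]
ee_rot: [3.01, 0.897, -0.005]
contact_force: [0.5, 0.0, 0.1]
grip_width: 0.816
gripper_force: 0.0
```

Call:
move_arm:
  deltas:
    - [0,0,0,0,0,0,7]
    - [0,0,0,0,0,0,7]
    - [0,0,0,0,0,0,7]
    - [0,0,0,0,0,0,7]
    - [0,0,0,0,0,0,7]

```text
time: 34.6
tool_pos: [316.1, 238.2, 206.6]
ee_rot: [3.011, 0.897, -0.001]
contact_force: [0.4, -0.1, -0.1]
grip_width: 0.821
gripper_force: 0.0
```

```bash
python3 -c "
from h import *
st();c=look('13','pics/c13.png')"
```

```text
{'time': 34.6, 'qpos': [0.617, 0.077, 2.01, 0.0, 1.056, 1.608], 'tool_pos': [316.063, 238.229, 206.612], 'ee_rot': [3.011, 0.897, -0.001], 'contact_force': [0.412, -0.074, -0.099], 'grip_width': 0.821, 'gripper_force': 0.0}
yellow []
blue []
white []
stop 230 [444.10026706 317.52281474  88.12922306]
```

View pics/s13.png

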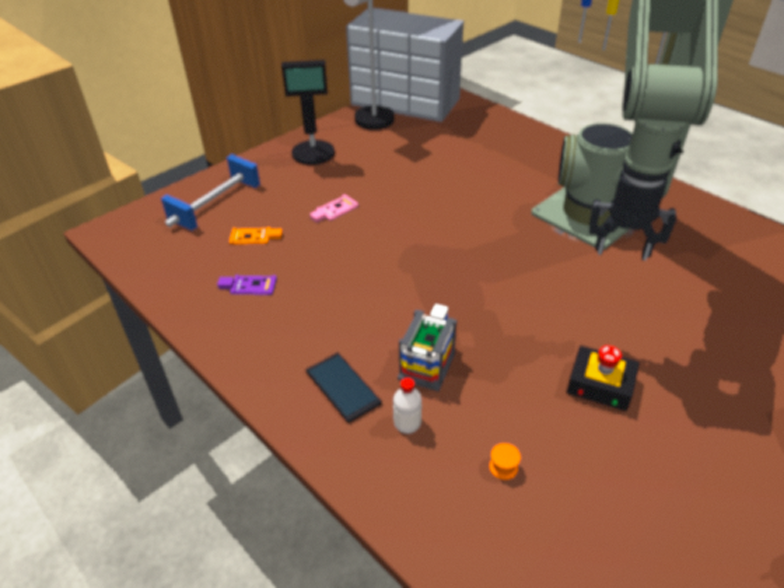

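The stop is up again (top at 88.1 mm) and its head is back at rest (610,355). All three boards are in the rack, the other things are undisturbed, and the arm is clear.

```bash
python3 -c "
from h import *
print(bot.close_job())"
```

```text
the job is handed in; nothing more can be done
None
```

The job is handed in, though the hand-in gave no verdict: I latched the stop first, slid the yellow, blue and white boards home (I found no red board), then turned the stop so it sprang back up, with the other things undisturbed in the last picture.

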